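# Empty the dipper of tumbled stones

## Robot

A 6-joint arm with a two-finger parallel gripper is mounted at the origin on the work surface. World frame = base frame: x ahead of the robot, y to its left, z up, the work surface at z = 0. Lengths are in m, angles in degrees, forces in N, time in s.
With the tool pointing down it reaches from about 0.4 to 0.825 m from the base axis. Payload 7 kg.
Tool frame: the origin (TCP) lies on the centre line of the jaws, within the pads' length; the fingertips stand 14 mm ahead of it and the grasp point (between the pads) lies 5 mm behind it; z points along the fingers, y is the line along which they close (so a half turn about z gives the same grasp; the last joint's range is limited). The gripper opens to 88 mm and grips with 3 to 60 N. Pads are 19 mm wide; open, the fingers measure 130 mm over their backs; the gripper's body (78 mm by 193 mm) begins 47 mm behind the grasp point.
Start: joints at [91.278, 20.546, 0.682, 0, -70.136, -16.507], TCP at [0.177, 0.651, 0.241] pointing down, gripper open.
Joint ranges: [-176.03, 176.03], [-82.01, 121.73], [-58.28, 71.71], [-173.87, 95.51], [-174.79, -0.11], [-173.66, 173.66]. Speed limits (degrees/s): [136.94, 136.94, 172.46, 180, 180, 180].

## Interface

Orientations are given as [roll, pitch, yaw] about the fixed x, y, z axes, in that order (R = Rz(yaw) Ry(pitch) Rx(roll)).
In Python, from plant import r gives the robot as it stands.
- The arm moves only by the tool send_rows, never from a script. Its argument "steps" is a list of rows, each an object with "dp": the shift along the tool's x, y, z in mm, a list of three; "roll": the turn about the tool's z in rad; "jaw": the opening in per cent of the stroke, from 0 (shut) to 100 (fully open). In form: [{"dp": [tx, ty, tz], "roll": roll, "jaw": jaw}, ...]. A call has 1 to 5 rows; each row is the pose to reach, as a shift and turn from the pose commanded when the call began, along the tool's axes at that moment; what a row does not reach only later rows make up. A row lasts 1/8 s, in which the tool goes at most 62.5 mm and 10.7 degrees, less where a joint would pass 70% of its speed; a pose out of reach is approached as far as the arm can. A call with a gripper value outside its range is refused whole. The fingers move at their own pace and stop on an object; "newtons" is the grip in N (left out, the last holds). Time passes only in rows, so rows that repeat a pose let the fingers close. It gives the time, the measured TCP pose, the force, the opening and the grip force at its end, in the units of the state.
- r.get_state(): the state, without advancing time (a new reading comes with each control period).
- r.capture(name): name is "scene" or "top" or "wrist"; returns a dict with "image" (480x640x3 uint8, blue, green, red), "K" (3x3 intrinsics, pixels), "rvec" (rotation vector, rad) and "tvec" (3), from world to camera coordinates, as OpenCV has them. Camera axes: x right, y down, z forward; pixel columns grow to the right and rows downward; lengths in m; the calibration is good to about 2 mm. A picture is of the moment at which its call begins. There is no depth.
- r.close_job(): hands the job in; it is judged then, once.
The state is a dict: "time_s": time; "joints": joint angles; "qd": joint speeds; "joint_torque": joint torques, N m; "tcp_pos": TCP position; "eef_rot": TCP orientation; "contact_force": force on the tool from outside, world axes, zero at the start; "moment": the same for the moment, N m; "gripper_width": finger opening in m; "gripper_force": force on a finger pad.
Only numpy, scipy, OpenCV 4.12 (cv2) and the standard library are available. Lean on these libraries where they do the work, as an engineer would, in place of code of your own. Each camera call takes 0.05 s, during which the arm holds its last target. There are 200 camera calls.

## Task

Pull the steel dipper with its four stones up out of its sprung rest, tip all the stones out of it into the plywood tray, and then stand the empty dipper upright on the round cork mat, its whole foot on the mat, setting it down gently rather than dropping it. Leave the other loose things on the bench where they are.

Things in the scene. Friction and masses are not known exactly. Their poses are not given: they have to be found in the camera images.
- dipper: steel dipper, loose, about 0.36 kg: flared cup on a weighted round foot, strap handle leaning outward; at first in the rest, four stones in it. Origin: centre of its underside, z up. Foot 72 mm across and 22 high; cup outside 64 mm wide at 22 mm height, 112 mm at the rim (68 mm high), wall 3 mm. Handle on the -x side, at first pointing roughly to the left as seen from the robot
- dipper_grip (a point): point on the handle at (-110, 0, 119) mm in the dipper's frame (axes as the dipper). The handle is a flat strap 24 mm wide (along y), 10 mm thick, 115 mm long; its centre line runs from (-53, 0, 62) mm at the rim outward and upward at 45 deg to (-134, 0, 143) mm
- dipper_rim (a point): centre of the dipper's mouth, 68 mm above its underside (axes as the dipper)
- dipper_in (a point): centre of the cup's inner floor, 26 mm above the dipper's underside (axes as the dipper)
- rest: sprung dipper rest, fixed: plate 120 x 150 mm, 8 mm thick, under the dipper's foot; 6 mm high ribs at x = +-41 mm; two blocks (tops at 38 mm) at y = +-66 mm each with a sprung steel ball that holds the foot down: the dipper comes off straight up, against a catch of some 5 to 15 N in the first 10 mm. Origin: centre of its underside
- tray: plywood tray, fixed, outside 160 mm (x) by 180 mm (y), walls 6 mm thick and 30 mm high above the bench, open on top. Origin: centre of its underside
- mat: round cork mat, fixed, 150 mm across, 8 mm thick. Origin: centre of its underside
- stone0: tumbled green stone in the dipper, roundish, about 23 mm across, 16 g. Origin: its middle
- stone1: tumbled green stone in the dipper, roundish, about 23 mm across, 16 g. Origin: its middle
- stone2: tumbled green stone in the dipper, roundish, about 23 mm across, 16 g. Origin: its middle
- stone3: tumbled green stone in the dipper, roundish, about 23 mm across, 16 g. Origin: its middle
- weight: bystander, loose: brass pan weight, 38 mm across, 52 mm tall, origin under its foot
- vial: bystander, loose: amber glass vial, 24 mm across, 60 mm tall, origin under its foot
- pebble: bystander, loose: large single mottled green serpentine pebble lying on the bench, 52 mm across, 30 mm tall, origin under its middle
- jar: bystander, loose: closed clear jar, 60 mm across, 85 mm tall, origin under its foot
- brush: bystander, loose: hand brush lying flat along its x
- screwdriver: bystander, loose: screwdriver lying flat along its x
Things that resemble listed ones, but are neither listed nor needed, are in the scene too. Of the things shaped like the tray, the plywood one is meant.

How it is judged (in metres and radians):
On the way, in this order (a step that is already met when the one before it is completed fails the run):
1. the dipper is lifted clear of its rest with all four stones in it (z of dipper in the frame of rest above 0.045 m and distance between each of stone0, stone1, stone2, stone3 and dipper_in below 0.06 m), for 0.1 s.
2. the dipper is tipped (more than 60 deg from upright) with its mouth over the tray (angle between dipper's own z axis and vertical above 1.05 rad and horizontal distance between dipper_rim and tray below 0.13 m), for 0.1 s.
At the end, for the whole second after the job is handed in: All four stones lie at rest inside the tray's walls (below 50 mm), and the empty dipper stands upright (within 6 deg), still, on the cork mat with its whole foot on it (centre within 39 mm of the mat's centre) (x of stone0 in the frame of tray between -0.076 and 0.076 m and y of stone0 in the frame of tray between -0.086 and 0.086 m and z of each of stone0, stone1, stone2, stone3 in the frame of tray below 0.05 m and linear speed of each of stone0, stone1, stone2, stone3 below 0.05 m/s and x of stone1 in the frame of tray between -0.076 and 0.076 m and y of stone1 in the frame of tray between -0.086 and 0.086 m and x of stone2 in the frame of tray between -0.076 and 0.076 m and y of stone2 in the frame of tray between -0.086 and 0.086 m and x of stone3 in the frame of tray between -0.076 and 0.076 m and y of stone3 in the frame of tray between -0.086 and 0.086 m and angle between dipper's own z axis and vertical below 0.1 rad and horizontal distance between dipper and mat below 0.039 m and z of dipper in the frame of mat between 0.004 and 0.012 m and linear speed of dipper below 0.02 m/s); the robot touches nothing.
It fails at once if the dipper is set down hard (more than 60 N between dipper and mat) or dropped (faster than 0.35 m/s within 40 mm above the mat's underside) (contact force between dipper and mat above 60 N or (linear speed of dipper above 0.35 m/s and z of dipper in the frame of mat below 0.04 m and horizontal distance between dipper and mat below 0.09 m)).
It fails at once if a bystander is moved by more than 25 mm (distance of any of weight, vial, pebble, jar, brush, screwdriver from where it was at the start of the episode above 0.025 m).
It also fails if it takes over 67 s, if anything falls off the work surface, if the arm or the gripper's body presses on something with over 40 N, if the wrist force passes 120 N, or if a joint passes its speed limit or range.

## Working session

There is one attempt and no reset: what is moved stays moved. The work goes in short steps, Python scripts to look and compute and a tool call to move; the robot and the scene stay as the last step left them, time stands still between calls to the robot, and variables do not carry over. Pictures are saved under pics/ and viewed, at most 10 in all, crops included, and the job is handed in when it is done.

Besides the shell and the picture viewer there is one more tool, called after ">>>" by a JSON object that holds its "method" and its "body". send_rows: Moves the arm, as the interface text tells. Its arguments: {"type":"object","properties":{"steps":{"type":"array","items":{"type":"object","properties":{"dp":{"type":"array","items":{"type":"number"}},"roll":{"type":"number"},"jaw":{"type":"number"}}}},"newtons":{"type":"number"}},"required":["steps"]}

```bash
mkdir -p pics; ls
python3 - <<'E'
from plant import r
import cv2,pickle
d={}
for n in("scene","top"):
    c=r.capture(n); d[n]=c; cv2.imwrite(f"pics/{n}0.png",c["image"])
pickle.dump(d,open("c0.pkl","wb"))
for n in d: print(n,d[n]["K"],d[n]["rvec"],d[n]["tvec"])
print(r.get_state())
E
```

```text
pics
scene [[564.42426513   0.         322.55310131]
 [  0.         564.42426513 235.50803175]
 [  0.           0.           1.        ]] [ 1.92294948  1.51971064 -0.60938671] [-0.02452129 -0.28435118  1.68247037]
top [[480.61761515   0.         328.33538149]
 [  0.         480.61761515 239.13556658]
 [  0.           0.           1.        ]] [ 2.18258025 -2.12343181  0.18012531] [-0.12164024  0.51251453  1.09211315]
{'time_s': 0.1, 'joints': array([ 9.12785219e+01,  2.05869143e+01,  6.42839979e-01, -1.66691877e-02,
       -7.01325334e+01, -1.65079431e+01]), 'qd': array([-0.09948127, -0.09398059,  0.05595244,  0.06797017,  0.02266951,
        0.01393092]), 'joint_torque': array([-4.83817421e-04, -5.84166133e+01,  2.93753117e+01,  7.01544374e+00,
        1.02117399e-02, -4.45425917e-05]), 'tcp_pos': array([0.17722023, 0.6509459 , 0.23975339]), 'eef_rot': array([ 1.79922097e+02, -6.74458136e-03, -1.52350921e+01]), 'contact_force': array([0.13771085, 0.87419163, 0.39199208]), 'moment': array([ 0.03329422, -0.05017273, -0.01747905]), 'gripper_force': 0.0, 'gripper_width': 0.0876192295830512}
```

View pics/top0.png

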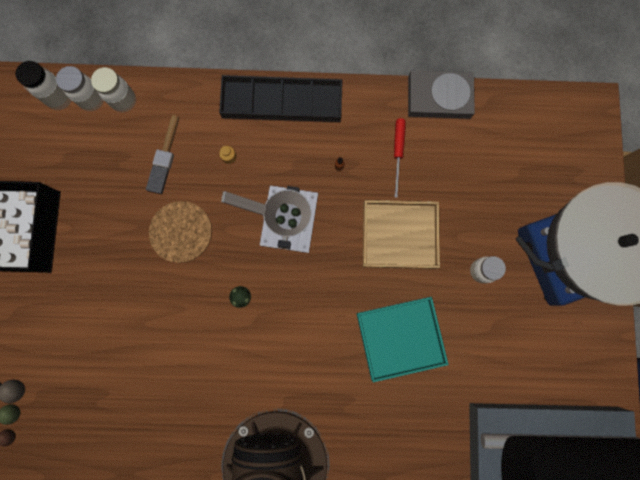

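View pics/scene0.png

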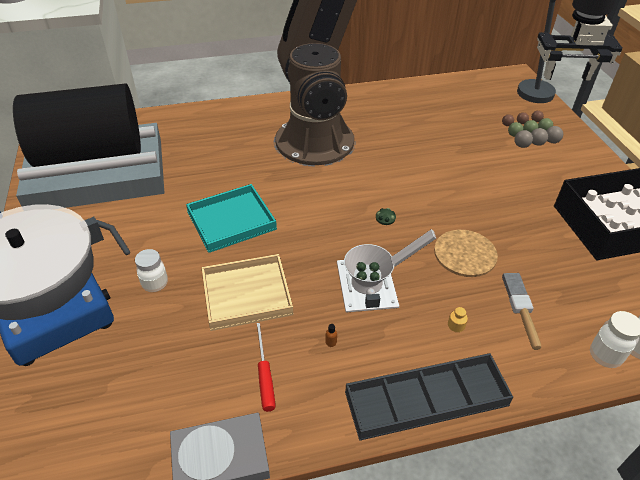

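The top view shows the dipper in its rest with the cup at about (288,213), the handle end at (222,197) and the mat at (180,232). Two things are shaped like the tray: plywood at (401,234) and teal plastic at (402,340). The plywood one is meant, from its wood colour and its 160x180 shape. The scene view shows the same layout, with the plywood tray at (247,290) and the cup at (368,265).

```bash
cat > h.py <<'E'
import numpy as np,cv2
def ray(c,px,z):
    R=cv2.Rodrigues(np.array(c["rvec"]))[0]; t=np.array(c["tvec"]).ravel()
    C=-R.T@t; d=R.T@np.linalg.inv(c["K"])@np.array([px[0],px[1],1.]); return C+d*(z-C[2])/d[2]
def proj(c,P): return cv2.projectPoints(np.float64([P]),np.array(c["rvec"]),np.array(c["tvec"]),c["K"],None)[0].ravel()
def big(m,box):
    x0,y0,x1,y1=box; k=np.zeros_like(m); k[y0:y1,x0:x1]=m[y0:y1,x0:x1]
    return max(cv2.findContours(k,cv2.RETR_EXTERNAL,cv2.CHAIN_APPROX_NONE)[0],key=cv2.contourArea)
E
python3 - <<'E'
from h import *; import pickle
d=pickle.load(open("c0.pkl","rb")); c=d["top"]; im=c["image"]
hsv=cv2.cvtColor(im,cv2.COLOR_BGR2HSV)
for p in [(180,232),(205,232),(402,250),(365,235),(288,235),(300,240),(240,202),(268,205),(330,230),(120,250),(288,200)]: print(p,hsv[p[1],p[0]])
crops=[im[170:280,130:330],im[180:290,340:540]]
cv2.imwrite("pics/crop0.png",np.vstack([cv2.resize(k,None,fx=2.7,fy=2.7,interpolation=cv2.INTER_CUBIC) for k in crops]))
for n,p,z in [("rim",(288,213),.076),("hend",(222,197),.151),("mat",(180,232),.008),("t00",(364,201),.03),("t10",(439,202),.03),("t11",(440,268),.03),("t01",(363,267),.03),("base",(275,465),0)]: print(n,ray(c,p,z).round(4))
E
```

```text
(180, 232) [ 15 133 119]
(205, 232) [ 15 129 127]
(402, 250) [ 18  98 172]
(365, 235) [ 17 104 165]
(288, 235) [ 16  25 112]
(300, 240) [113  13 171]
(240, 202) [  8  28 101]
(268, 205) [12 32 79]
(330, 230) [ 11 151 108]
(120, 250) [ 11 148  93]
(288, 200) [ 15  36 100]
rim [ 0.568  -0.0129  0.076 ]
hend [0.5834 0.1239 0.151 ]
mat [0.5273 0.2497 0.008 ]
t00 [ 0.6122 -0.191   0.03  ]
t10 [ 0.6153 -0.3723  0.03  ]
t11 [ 0.4557 -0.3734  0.03  ]
t01 [ 0.453  -0.1911  0.03  ]
base [-0.0007 -0.0005  0.    ]
```

View pics/crop0.png

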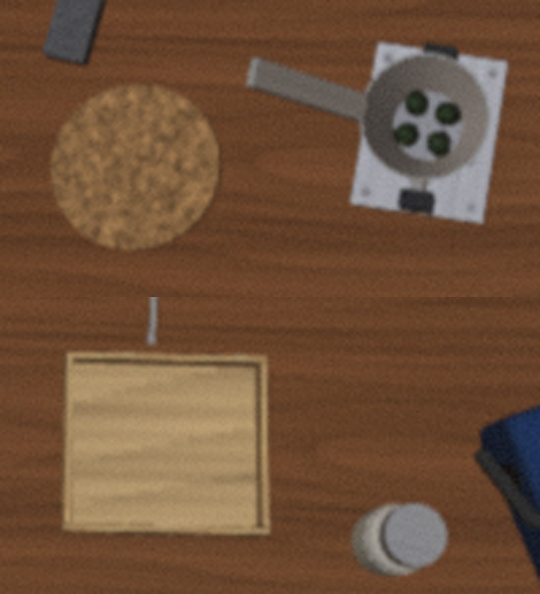

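The enlarged crop confirms the choice. The plywood tray's corners project to a 160 x 180 mm outline centred near (0.534,-0.282). The mat is at (0.527,0.250). The dipper is at about (0.568,-0.013) with yaw about -97°. The tool stays vertical throughout, so I'll grip the handle across its width and tip the dipper by pivoting it in the jaws.

>>> {"method": "send_rows", "body": {"steps": [{"dp": [45, 36, 0], "roll": 0, "jaw": 100}, {"dp": [90, 72, 0], "roll": 0, "jaw": 100}, {"dp": [134, 107, 0], "roll": 0, "jaw": 100}, {"dp": [179, 143, 0], "roll": 0, "jaw": 100}, {"dp": [223, 179, 0], "roll": 0, "jaw": 100}]}}

```text
time_s: 0.72
tcp_pos: [0.3462, 0.4182, 0.2404]
eef_rot: [180.0, 0.0, -15.2]
contact_force: [1.1, 1.6, -0.4]
gripper_width: 0.0873
gripper_force: 0.0
```

>>> {"method": "send_rows", "body": {"steps": [{"dp": [45, 36, 0], "roll": 0.17, "jaw": 100}, {"dp": [90, 72, 0], "roll": 0.34, "jaw": 100}, {"dp": [134, 107, 0], "roll": 0.51, "jaw": 100}, {"dp": [179, 143, 0], "roll": 0.68, "jaw": 100}, {"dp": [223, 179, 0], "roll": 0.85, "jaw": 100}]}}

```text
time_s: 1.35
tcp_pos: [0.5143, 0.187, 0.2405]
eef_rot: [180.0, 0.0, -64.2]
contact_force: [1.4, 1.8, 0.1]
gripper_width: 0.0878
gripper_force: 0.0
```

>>> {"method": "send_rows", "body": {"steps": [{"dp": [40, -7, 0], "roll": 0.17, "jaw": 100}, {"dp": [80, -14, 0], "roll": 0.34, "jaw": 100}, {"dp": [111, -21, 0], "roll": 0.5, "jaw": 100}, {"dp": [111, -21, 0], "roll": 0.573, "jaw": 100}, {"dp": [111, -21, 0], "roll": 0.573, "jaw": 60}]}}

```text
time_s: 1.98
tcp_pos: [0.5811, 0.0977, 0.24]
eef_rot: [179.9, -0.0, -96.8]
contact_force: [0.1, -0.2, -0.7]
gripper_width: 0.082
gripper_force: 0.0
```

Run:
```python
from plant import r
from h import *; import pickle
d={n:r.capture(n) for n in("wrist","top","scene")}
pickle.dump(d,open("c1.pkl","wb")); s=r.get_state(); print(s["tcp_pos"],s["eef_rot"],s["joints"].round(1))
cv2.imwrite("pics/wr1.png",d["wrist"]["image"])
c=d["wrist"]
x=np.array([-.122,-.9925,0]); o=np.array([.568,-.013,.008])
print("proj grip,rimc,handle end",[proj(c,o+a*x+np.array([0,0,b])).round() for a,b in((-.110,.119),(0,.068),(-.134,.143))])
```

```text
[0.5810407  0.09847953 0.24051972] [ 1.79991877e+02 -3.35646044e-04 -9.66440726e+01] [ 28.6  12.5 -10.5  -0.  -67.  -35.3]
proj grip,rimc,handle end [array([320., 238.]), array([321.,  91.]), array([320., 280.])]
```

View pics/wr1.png

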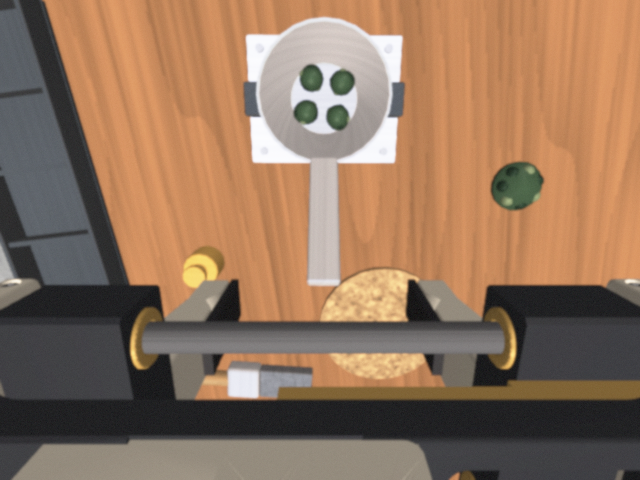

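The wrist view shows the handle running straight down the jaw centre: end at (324,282), cup mouth at (323,90), stones in the cup, pebble at (517,185) and weight at (203,267). That's about 2 mm off. I'll descend and grip.

>>> {"method": "send_rows", "body": {"steps": [{"dp": [2, 2, 40], "roll": 0, "jaw": 60}, {"dp": [2, 2, 75], "roll": 0, "jaw": 60}, {"dp": [2, 2, 100], "roll": 0, "jaw": 60}, {"dp": [2, 2, 118], "roll": 0, "jaw": 60}, {"dp": [2, 2, 118], "roll": 0, "jaw": 60}], "newtons": 60}}

```text
time_s: 2.75
tcp_pos: [0.578, 0.0966, 0.1213]
eef_rot: [179.9, -0.1, -96.7]
contact_force: [0.5, -0.5, 0.1]
gripper_width: 0.0525
gripper_force: 0.0
```

>>> {"method": "send_rows", "body": {"steps": [{"dp": [0, 0, 0], "roll": 0, "jaw": 0}, {"dp": [0, 0, 0], "roll": 0, "jaw": 0}, {"dp": [0, 0, 0], "roll": 0, "jaw": 0}, {"dp": [0, 0, 0], "roll": 0, "jaw": 0}, {"dp": [0, 0, 0], "roll": 0, "jaw": 0}], "newtons": 60}}

```text
time_s: 3.38
tcp_pos: [0.5795, 0.0966, 0.1231]
eef_rot: [-179.9, 0.0, -96.8]
contact_force: [-0.3, 1.4, 2.8]
gripper_width: 0.024
gripper_force: 60.0
```

>>> {"method": "send_rows", "body": {"steps": [{"dp": [0, 0, -2], "roll": 0, "jaw": 0}, {"dp": [0, 0, -4], "roll": 0, "jaw": 0}, {"dp": [0, 0, -6], "roll": 0, "jaw": 0}, {"dp": [0, 0, -8], "roll": 0, "jaw": 0}, {"dp": [0, 0, -10], "roll": 0, "jaw": 0}]}}

```text
time_s: 4.0
tcp_pos: [0.5785, 0.0963, 0.1321]
eef_rot: [179.9, -0.0, -96.8]
contact_force: [0.5, -1.3, -8.1]
gripper_width: 0.0237
gripper_force: 60.0
```

Run:
```python
from plant import r
from h import *
d={n:r.capture(n) for n in("wrist","scene")}; s=r.get_state(); print(s["tcp_pos"],s["contact_force"],s["moment"])
cv2.imwrite("pics/l1.png",np.hstack([cv2.resize(d["wrist"]["image"],(400,300)),d["scene"]["image"][180:330,270:470].repeat(2,0).repeat(2,1)]))
```

```text
[0.57902873 0.0965482  0.13271249] [ 0.69981495  0.34400838 -7.06851463] [ 0.82803067 -0.39091649 -0.00380818]
```

View pics/l1.png

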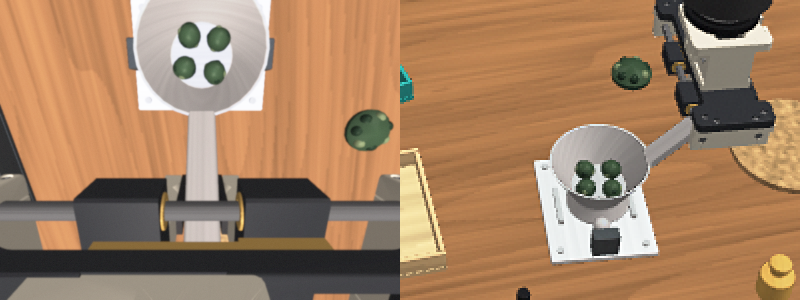

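The dipper is coming up roughly level, with all four stones inside at about (200,52) in the wrist half. I'll keep lifting.

>>> {"method": "send_rows", "body": {"steps": [{"dp": [0, 0, -3], "roll": 0, "jaw": 0}, {"dp": [0, 0, -6], "roll": 0, "jaw": 0}, {"dp": [0, 0, -10], "roll": 0, "jaw": 0}, {"dp": [0, 0, -15], "roll": 0, "jaw": 0}, {"dp": [0, 0, -20], "roll": 0, "jaw": 0}]}}

```text
time_s: 4.72
tcp_pos: [0.5792, 0.0965, 0.1534]
eef_rot: [-180.0, -0.0, -96.7]
contact_force: [0.9, -1.1, -5.0]
gripper_width: 0.0237
gripper_force: 60.0
```

>>> {"method": "send_rows", "body": {"steps": [{"dp": [0, 0, -10], "roll": 0, "jaw": 0}, {"dp": [0, 0, -20], "roll": 0, "jaw": 0}, {"dp": [0, 0, -30], "roll": 0, "jaw": 0}, {"dp": [0, 0, -40], "roll": 0, "jaw": 0}, {"dp": [0, 0, -50], "roll": 0, "jaw": 0}]}}

```text
time_s: 5.35
tcp_pos: [0.579, 0.0964, 0.2033]
eef_rot: [-180.0, 0.0, -96.8]
contact_force: [0.4, 0.2, -5.4]
gripper_width: 0.0237
gripper_force: 60.0
```

Run:
```python
from plant import r
from h import *
d={n:r.capture(n) for n in("wrist","scene")}; s=r.get_state(); print(s["tcp_pos"],s["contact_force"],s["moment"])
cv2.imwrite("pics/l2.png",np.hstack([cv2.resize(d["wrist"]["image"],(400,300)),d["scene"]["image"][150:300,270:470].repeat(2,0).repeat(2,1)]))
```

```text
[0.57974815 0.09667441 0.2040957 ] [-0.41829634  0.26671129 -4.43186709] [ 0.63450768 -0.2048153  -0.01501659]
```

View pics/l2.png

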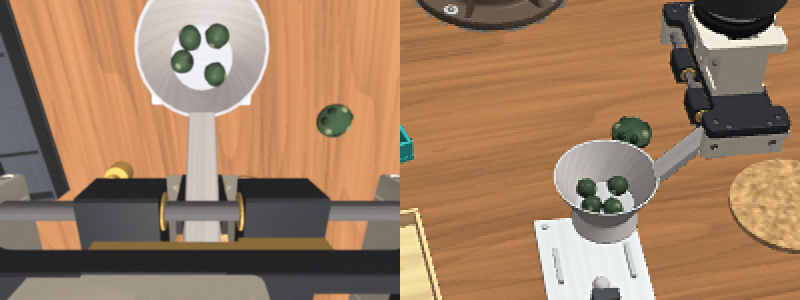

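The dipper hangs clear of the rest with all four stones in the cup, at about (200,55) in the wrist half. The 60 N grip holds it nearly level, so pivoting it is controllable. Next I'll estimate the small tilt from where the near rim (row ~181 full scale) and the floor disc (row ~90) project, then hook the foot on the tray's left wall.

```bash
cat >> h.py <<'E'
def dip(s,th,a,b,gx=-.110,gz=.119):
    "world point of dipper point (a,0,b), gripped at (gx,gz), tilt th deg"
    t=np.radians(th); y=np.radians(s["eef_rot"][2]); x=a-gx; z=b-gz
    X=x*np.cos(t)+z*np.sin(t); Z=-x*np.sin(t)+z*np.cos(t)
    return np.array(s["tcp_pos"])+np.array([X*np.cos(y),X*np.sin(y),Z+.005])
E
python3 - <<'E'
from plant import r
from h import *
c=r.capture("wrist"); s=r.get_state()
for th in (0,4,8,12,16): print(th,[proj(c,dip(s,th,a,b)).round() for a,b in((-.056,.068),(0,.026),(.056,.068))])
E
```

```text
0 [array([321., 180.]), array([321.,  79.]), array([320., -70.])]
4 [array([321., 186.]), array([321.,  92.]), array([320., -47.])]
8 [array([321., 192.]), array([321., 105.]), array([321., -25.])]
12 [array([321., 198.]), array([321., 118.]), array([321.,  -5.])]
16 [array([321., 205.]), array([321., 131.]), array([321.,  14.])]
```

>>> {"method": "send_rows", "body": {"steps": [{"dp": [20, 4, 0], "roll": -0.02, "jaw": 0}, {"dp": [50, 10, 0], "roll": -0.05, "jaw": 0}, {"dp": [85, 17, 0], "roll": -0.08, "jaw": 0}, {"dp": [120, 24, 0], "roll": -0.117, "jaw": 0}, {"dp": [143, 28, 0], "roll": -0.117, "jaw": 0}]}}

```text
time_s: 6.12
tcp_pos: [0.5333, -0.0436, 0.2021]
eef_rot: [179.9, -0.0, -90.1]
contact_force: [0.3, -0.2, -4.4]
gripper_width: 0.0235
gripper_force: 60.0
```

>>> {"method": "send_rows", "body": {"steps": [{"dp": [0, 0, 15], "roll": 0, "jaw": 0}, {"dp": [0, 0, 35], "roll": 0, "jaw": 0}, {"dp": [0, 0, 55], "roll": 0, "jaw": 0}, {"dp": [0, 0, 70], "roll": 0, "jaw": 0}, {"dp": [0, 0, 70], "roll": 0, "jaw": 0}]}}

```text
time_s: 6.75
tcp_pos: [0.5335, -0.0422, 0.131]
eef_rot: [179.8, -0.0, -90.1]
contact_force: [-0.1, 1.0, -4.1]
gripper_width: 0.0237
gripper_force: 60.0
```

Run:
```python
from plant import r
from h import *
d={n:r.capture(n) for n in("wrist","scene")}; s=r.get_state(); print(s["tcp_pos"],s["contact_force"],s["moment"],s["eef_rot"])
cv2.imwrite("pics/l3.png",np.hstack([cv2.resize(d["wrist"]["image"],(400,300)),d["scene"]["image"][180:330,200:400].repeat(2,0).repeat(2,1)]))
```

```text
[ 0.53478917 -0.04210691  0.13279703] [ 0.14530241  0.92133526 -3.77522679] [ 0.51808687 -0.11983264  0.02128834] [-1.79989653e+02 -1.63790039e-02 -9.00328459e+01]
```

View pics/l3.png

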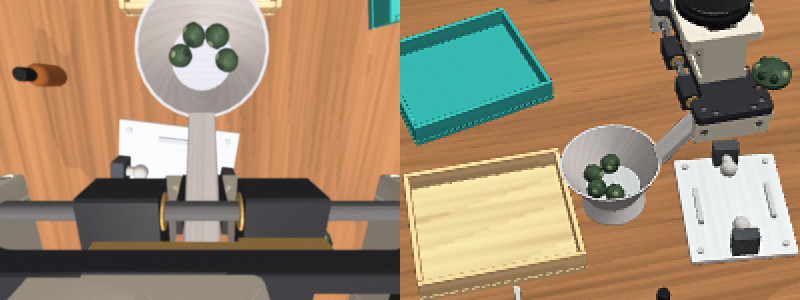

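The cup's lip now overhangs the plywood tray's left wall, with the foot just outside it, stones in and clear of the vial at (40,73). I'll pivot the dipper by moving the grip along an arc around the wall's edge.

>>> {"method": "send_rows", "body": {"steps": [{"dp": [10, 0, 0], "roll": 0, "jaw": 0}, {"dp": [22, 0, -14], "roll": 0, "jaw": 0}, {"dp": [34, 0, -26], "roll": 0, "jaw": 0}, {"dp": [46, 0, -35], "roll": 0, "jaw": 0}, {"dp": [58, 0, -43], "roll": 0, "jaw": 0}]}}

```text
time_s: 7.48
tcp_pos: [0.5344, -0.101, 0.1765]
eef_rot: [-180.0, 0.0, -90.1]
contact_force: [-0.5, 3.6, -6.0]
gripper_width: 0.0237
gripper_force: 60.0
```

Run:
```python
from plant import r
from h import *
d={n:r.capture(n) for n in("wrist","scene")}; s=r.get_state(); print(s["tcp_pos"],s["contact_force"],s["moment"],s["eef_rot"])
cv2.imwrite("pics/l4.png",np.hstack([cv2.resize(d["wrist"]["image"],(400,300)),d["scene"]["image"][180:330,200:400].repeat(2,0).repeat(2,1)]))
```

```text
[ 0.53467759 -0.10142157  0.17667106] [-0.0643858   1.89302112 -3.57694697] [ 1.29149532 -0.02165624 -0.04409143] [-1.79915973e+02  1.42912330e-03 -9.01262251e+01]
```

View pics/l4.png

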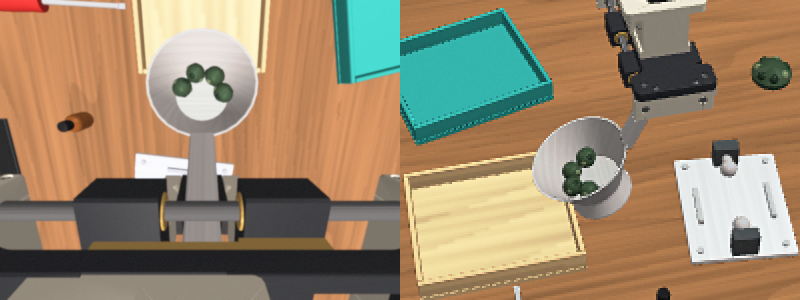

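The pivot works: the dipper is tilted about 23°, with stones still in at (200,80) in the wrist half, the foot braced on the wall and the mouth over the tray. I'll continue to about 85°.

>>> {"method": "send_rows", "body": {"steps": [{"dp": [13, 0, -7], "roll": 0, "jaw": 0}, {"dp": [28, 0, -14], "roll": 0, "jaw": 0}, {"dp": [42, 0, -19], "roll": 0, "jaw": 0}, {"dp": [57, 0, -22], "roll": 0, "jaw": 0}, {"dp": [72, 0, -25], "roll": 0, "jaw": 0}]}}

```text
time_s: 8.2
tcp_pos: [0.5343, -0.173, 0.2009]
eef_rot: [-180.0, 0.0, -90.1]
contact_force: [0.6, 5.3, -5.3]
gripper_width: 0.0236
gripper_force: 60.0
```

>>> {"method": "send_rows", "body": {"steps": [{"dp": [15, 0, -1], "roll": 0, "jaw": 0}, {"dp": [30, 0, 0], "roll": 0, "jaw": 0}, {"dp": [46, 0, 1], "roll": 0, "jaw": 0}, {"dp": [61, 0, 4], "roll": 0, "jaw": 0}, {"dp": [76, 0, 9], "roll": 0, "jaw": 0}]}}

```text
time_s: 8.82
tcp_pos: [0.5343, -0.2498, 0.1918]
eef_rot: [-180.0, -0.1, -90.1]
contact_force: [0.1, 1.1, 4.5]
gripper_width: 0.0223
gripper_force: 60.0
```

>>> {"method": "send_rows", "body": {"steps": [{"dp": [7, 0, 3], "roll": 0, "jaw": 0}, {"dp": [14, 0, 5], "roll": 0, "jaw": 0}, {"dp": [21, 0, 9], "roll": 0, "jaw": 0}, {"dp": [28, 0, 12], "roll": 0, "jaw": 0}, {"dp": [28, 0, 12], "roll": 0, "jaw": 0}]}}

```text
time_s: 9.45
tcp_pos: [0.5352, -0.2786, 0.1813]
eef_rot: [-179.9, -0.2, -90.0]
contact_force: [0.6, -3.2, 9.4]
gripper_width: 0.0219
gripper_force: 60.0
```

Run:
```python
from plant import r
from h import *
d={n:r.capture(n) for n in("top","scene")}; s=r.get_state(); print(s["tcp_pos"],s["contact_force"],s["moment"],s["eef_rot"])
cv2.imwrite("pics/l5.png",np.hstack([d["top"]["image"][180:330,260:460].repeat(2,0).repeat(2,1),d["scene"]["image"][180:330,190:390].repeat(2,0).repeat(2,1)]))
```

```text
[ 0.53524018 -0.27831608  0.18139494] [-0.48551749 -2.7209289   9.00885756] [-0.41923403  0.07533213  0.0567185 ] [-1.79845930e+02 -1.77242113e-01 -9.00299463e+01]
```

View pics/l5.png

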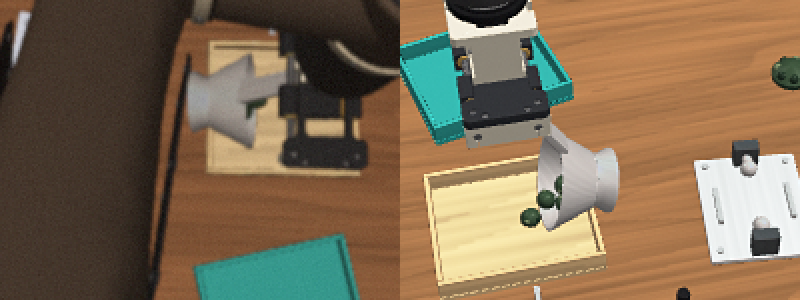

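The dipper lies about 85–90° over the wall with its mouth in the tray, and the stones are rolling out at (530,217) and (547,200). I'll hold for a moment, then lift straight up.

>>> {"method": "send_rows", "body": {"steps": [{"dp": [0, 0, -2], "roll": 0, "jaw": 0}, {"dp": [0, 0, -3], "roll": 0, "jaw": 0}, {"dp": [0, 0, -3], "roll": 0, "jaw": 0}, {"dp": [0, 0, -3], "roll": 0, "jaw": 0}, {"dp": [0, 0, -3], "roll": 0, "jaw": 0}]}}

```text
time_s: 10.18
tcp_pos: [0.5342, -0.2763, 0.1826]
eef_rot: [-180.0, -0.0, -90.0]
contact_force: [0.5, 0.6, 3.6]
gripper_width: 0.022
gripper_force: 60.0
```

>>> {"method": "send_rows", "body": {"steps": [{"dp": [0, 0, -10], "roll": 0, "jaw": 0}, {"dp": [0, 0, -22], "roll": 0, "jaw": 0}, {"dp": [0, 0, -34], "roll": 0, "jaw": 0}, {"dp": [0, 0, -46], "roll": 0, "jaw": 0}, {"dp": [0, 0, -60], "roll": 0, "jaw": 0}]}}

```text
time_s: 10.8
tcp_pos: [0.534, -0.2764, 0.2435]
eef_rot: [180.0, -0.0, -90.1]
contact_force: [0.2, -0.4, -4.7]
gripper_width: 0.0228
gripper_force: 60.0
```

Run:
```python
from plant import r
from h import *
s=r.get_state(); print(s["tcp_pos"],s["contact_force"],s["moment"],s["eef_rot"])
for n in("scene","wrist"):
    c=r.capture(n); cv2.imwrite(f"pics/l6{n}.png",c["image"]); h=cv2.cvtColor(c["image"],cv2.COLOR_BGR2HSV)
    m=cv2.inRange(h,(60,40,15),(100,200,90)); 
    _,_,st,ce=cv2.connectedComponentsWithStats(m)
    for a,b in zip(st[1:],ce[1:]):
        if a[4]>25: print(n,b.round(),a[2:],ray(c,b,.018).round(3))
```

```text
[ 0.53402701 -0.27638334  0.24348738] [ 0.17132707 -0.44011264 -4.6784105 ] [-0.31139211 -0.10213205  0.00222657] [ 1.79994977e+02 -8.75127926e-03 -9.00615021e+01]
scene [267. 213.] [10 16 43] [ 0.303 -0.194  0.018]
scene [197. 229.] [21 43 74] [ 0.321 -0.369  0.018]
scene [388. 211.] [16  9 28] [0.364 0.108 0.018]
scene [384. 220.] [18 10 83] [0.393 0.089 0.018]
scene [244. 291.] [ 9 17 60] [ 0.54  -0.286  0.018]
scene [248. 310.] [ 9  8 28] [ 0.595 -0.284  0.018]
wrist [490. 288.] [20 12 44] [ 0.341 -0.184  0.018]
```

Run:
```python
from h import *
im=cv2.imread("pics/l6scene.png"); g=im[255:330,200:295].astype(int)
m=((g.max(2)<110)&(g[...,1]>=g[...,2])).astype(np.uint8)
_,_,st,ce=cv2.connectedComponentsWithStats(m)
for a,b in zip(st[1:],ce[1:]):
    if a[4]>15: print((b+[200,255]).round(),a[2:])
w=cv2.imread("pics/l6wrist.png").astype(int); m=((w.max(2)<110)&(w[...,1]>w[...,2]+3)).astype(np.uint8)
_,_,st,ce=cv2.connectedComponentsWithStats(m)
for a,b in zip(st[1:],ce[1:]):
    if a[4]>60: print("w",b.round(),a[2:])
```

```text
[244. 290.] [ 10  18 124]
[248. 310.] [10  8 51]
w [579. 209.] [ 167  193 3736]
w [312. 195.] [17  9 69]
w [269. 201.] [ 17  17 179]
w [334. 195.] [17  7 64]
w [365. 204.] [14  8 65]
w [ 71. 364.] [ 25  22 349]
w [ 79. 392.] [ 23  24 230]
```

Run:
```python
from plant import r
from h import *
c=r.capture("wrist"); k=r.capture("scene"); t=r.capture("top"); s=r.get_state()
for p in [(312,195),(269,201),(334,195),(365,204)]:
    w=ray(c,p,.018); print(p,w.round(3),proj(k,w).round(),proj(t,w).round())
for th in (50,70,85,95): print(th,[(proj(c,P).round(),P.round(3)) for P in (dip(s,th,0,.068),dip(s,th,-.056,.068),dip(s,th,.056,.068),dip(s,th,.036,0),dip(s,th,-.036,0))])
```

```text
(312, 195) [ 0.546 -0.292  0.018] [242. 293.] [405. 230.]
(269, 201) [ 0.592 -0.286  0.018] [248. 309.] [402. 212.]
(334, 195) [ 0.522 -0.292  0.018] [240. 285.] [405. 240.]
(365, 204) [ 0.489 -0.282  0.018] [242. 273.] [401. 254.]
50 [(array([323., 199.]), array([ 0.534, -0.308,  0.13 ])), (array([322., 265.]), array([ 0.534, -0.272,  0.173])), (array([323., 147.]), array([ 0.534, -0.344,  0.087])), (array([323., 216.]), array([ 0.534, -0.279,  0.059])), (array([323., 283.]), array([ 0.534, -0.233,  0.114]))]
70 [(array([323., 251.]), array([ 0.534, -0.266,  0.126])), (array([322., 304.]), array([ 0.534, -0.247,  0.179])), (array([323., 213.]), array([ 0.534, -0.285,  0.074])), (array([323., 282.]), array([ 0.534, -0.214,  0.069])), (array([323., 343.]), array([ 0.534, -0.19 ,  0.137]))]
85 [(array([323., 290.]), array([ 0.534, -0.235,  0.133])), (array([322., 334.]), array([ 0.534, -0.23 ,  0.189])), (array([323., 260.]), array([ 0.534, -0.24 ,  0.077])), (array([323., 333.]), array([ 0.534, -0.17 ,  0.091])), (array([322., 391.]), array([ 0.534, -0.164,  0.163]))]
95 [(array([323., 317.]), array([ 0.534, -0.216,  0.142])), (array([322., 355.]), array([ 0.534, -0.221,  0.198])), (array([323., 292.]), array([ 0.534, -0.211,  0.086])), (array([323., 369.]), array([ 0.534, -0.145,  0.112])), (array([322., 426.]), array([ 0.534, -0.151,  0.184]))]
```

Back-projecting four dark-green blobs from the wrist view onto the tray floor gives x 0.49–0.59, y about -0.29. Three of them match scene blobs and the fourth is hidden there by the gripper, so the stones have left the cup. Next I'll raise the dipper, move towards the mat, ease the grip so the dipper sags to its natural ~48° and look again.

>>> {"method": "send_rows", "body": {"steps": [{"dp": [0, 0, -20], "roll": 0, "jaw": 0}, {"dp": [0, 0, -45], "roll": 0, "jaw": 0}, {"dp": [-30, 0, -65], "roll": 0, "jaw": 0}, {"dp": [-70, 0, -65], "roll": 0, "jaw": 0}, {"dp": [-115, 0, -65], "roll": 0, "jaw": 0}]}}

```text
time_s: 11.68
tcp_pos: [0.5339, -0.1604, 0.307]
eef_rot: [179.9, 0.0, -90.1]
contact_force: [1.4, 0.3, -4.7]
gripper_width: 0.0223
gripper_force: 60.0
```

>>> {"method": "send_rows", "body": {"steps": [{"dp": [-45, 0, 0], "roll": 0, "jaw": 0}, {"dp": [-90, 0, 0], "roll": 0, "jaw": 0}, {"dp": [-135, 0, 0], "roll": 0, "jaw": 0}, {"dp": [-180, 0, 0], "roll": 0, "jaw": 0}, {"dp": [-225, 0, 0], "roll": 0, "jaw": 0}]}}

```text
time_s: 12.3
tcp_pos: [0.5339, 0.0651, 0.3069]
eef_rot: [179.9, -0.0, -90.1]
contact_force: [0.7, 0.7, -4.1]
gripper_width: 0.0226
gripper_force: 60.0
```

>>> {"method": "send_rows", "body": {"steps": [{"dp": [-45, 2, 0], "roll": 0, "jaw": 0}, {"dp": [-85, 4, 0], "roll": 0, "jaw": 0}, {"dp": [-120, 6, 0], "roll": 0, "jaw": 0}, {"dp": [-145, 7, 0], "roll": 0, "jaw": 0}, {"dp": [-152, 7, 0], "roll": 0, "jaw": 0}]}}

```text
time_s: 12.92
tcp_pos: [0.5275, 0.217, 0.3069]
eef_rot: [179.9, -0.0, -90.0]
contact_force: [0.3, -0.5, -2.9]
gripper_width: 0.0226
gripper_force: 60.0
```

>>> {"method": "send_rows", "body": {"steps": [{"dp": [0, 0, 0], "roll": 0, "jaw": 0}, {"dp": [0, 0, 0], "roll": 0, "jaw": 0}], "newtons": 30}}

```text
time_s: 13.18
tcp_pos: [0.5277, 0.2148, 0.3075]
eef_rot: [180.0, -0.0, -90.1]
contact_force: [0.3, 0.1, -3.3]
gripper_width: 0.0231
gripper_force: 30.0
```

>>> {"method": "send_rows", "body": {"steps": [{"dp": [0, 0, 0], "roll": 0, "jaw": 0}, {"dp": [0, 0, 0], "roll": 0, "jaw": 0}], "newtons": 15}}

```text
time_s: 13.42
tcp_pos: [0.5277, 0.2152, 0.3077]
eef_rot: [-180.0, 0.0, -90.1]
contact_force: [-0.5, 0.4, -3.6]
gripper_width: 0.0237
gripper_force: 15.0
```

Run:
```python
from plant import r
from h import *
s=r.get_state(); print(s["tcp_pos"],s["contact_force"],s["moment"],s["eef_rot"],s["gripper_width"])
k=r.capture("scene"); t=r.capture("top"); c=r.capture("wrist")
for n,i in (("scene",k),("top",t),("wrist",c)): cv2.imwrite(f"pics/l7{n}.png",i["image"])
for nm,q,(x0,y0,x1,y1) in (("scene",k,(200,255,295,330)),("top",t,(362,200,442,270))):
    g=q["image"][y0:y1,x0:x1].astype(int); v=110 if nm=="scene" else 75
    _,_,st,ce=cv2.connectedComponentsWithStats(((g.max(2)<v)&(g[...,1]>=g[...,2])).astype(np.uint8))
    for a,b in zip(st[1:],ce[1:]):
        if a[4]>8: print(nm,(b+[x0,y0]).round(),a[2:],ray(q,b+[x0,y0],.018).round(3))
for th in (40,50,60,70,80,90): print(th,[proj(c,dip(s,th,a,b)).round() for a,b in((-.056,.068),(.056,.068),(.036,0),(-.036,0))])
```

```text
[0.52774606 0.21519423 0.3077364 ] [-0.54854213  0.41980187 -3.58943551] [-0.1214237  -0.04092366 -0.03329137] [-1.79987587e+02  6.55070556e-03 -9.00976808e+01] 0.023659891309169494
scene [245. 275.] [10  9 67] [ 0.495 -0.276  0.018]
scene [244. 290.] [ 10  18 126] [ 0.537 -0.286  0.018]
scene [248. 310.] [10  8 54] [ 0.594 -0.284  0.018]
top [402. 210.] [ 7  6 32] [ 0.595 -0.285  0.018]
top [403. 230.] [ 7  7 37] [ 0.546 -0.287  0.018]
top [402. 239.] [ 7  7 34] [ 0.524 -0.286  0.018]
top [398. 252.] [ 7  7 37] [ 0.493 -0.276  0.018]
40 [array([320., 247.]), array([321., 111.]), array([321., 182.]), array([321., 255.])]
50 [array([320., 265.]), array([321., 146.]), array([321., 215.]), array([321., 284.])]
60 [array([320., 285.]), array([321., 180.]), array([321., 249.]), array([321., 313.])]
70 [array([320., 305.]), array([321., 212.]), array([321., 282.]), array([321., 344.])]
80 [array([320., 325.]), array([321., 244.]), array([321., 316.]), array([321., 376.])]
90 [array([320., 346.]), array([321., 277.]), array([321., 352.]), array([320., 410.])]
```

All four stones lie in the tray (top pixels (402,210), (403,230), (402,239), (398,252)). The small remaining moment puts the tilt near 60°, so I'll ease the grip a little more.

>>> {"method": "send_rows", "body": {"steps": [{"dp": [0, 0, 0], "roll": 0, "jaw": 0}, {"dp": [0, 0, 0], "roll": 0, "jaw": 0}, {"dp": [0, 0, 0], "roll": 0, "jaw": 0}], "newtons": 8}}

```text
time_s: 13.95
tcp_pos: [0.5276, 0.2157, 0.3075]
eef_rot: [180.0, -0.0, -90.1]
contact_force: [-0.6, 0.7, -3.4]
gripper_width: 0.024
gripper_force: 8.0
```

Run:
```python
from plant import r
from h import *
s=r.get_state(); print(s["tcp_pos"],s["contact_force"],s["moment"],s["gripper_width"])
k=r.capture("scene"); c=r.capture("wrist"); t=r.capture("top")
for n,q in (("k",k),("w",c)): cv2.imwrite(f"pics/l8{n}.png",q["image"])
for th in (40,50,60,70): print(th,[(proj(k,dip(s,th,a,b)).round()) for a,b in((-.134,.143),(-.056,.068),(.056,.068),(.036,0),(-.036,0))])
cv2.imwrite("pics/l8.png",np.hstack([cv2.resize(c["image"],(400,300)),k["image"][90:240,340:540].repeat(2,0).repeat(2,1)]))
```

```text
[0.52760413 0.21570209 0.30751565] [-0.62251027  0.7341492  -3.40769354] [ 0.0006491  -0.03437185  0.0084306 ] 0.02403655657158281
40 [array([483., 136.]), array([467., 179.]), array([424., 210.]), array([446., 219.]), array([473., 200.])]
50 [array([481., 136.]), array([473., 178.]), array([435., 213.]), array([460., 218.]), array([484., 196.])]
60 [array([478., 137.]), array([479., 176.]), array([446., 214.]), array([473., 215.]), array([494., 192.])]
70 [array([475., 138.]), array([484., 174.]), array([458., 213.]), array([487., 210.]), array([504., 186.])]
```

View pics/l8.png

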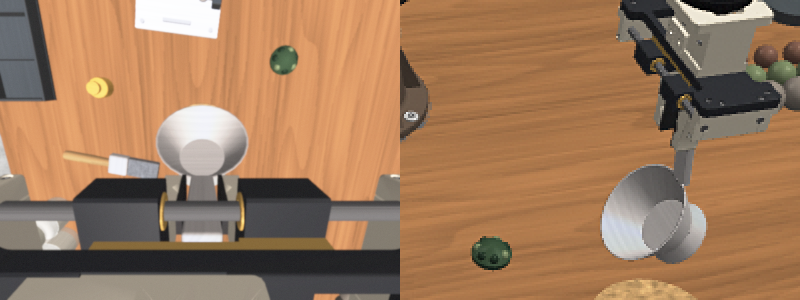

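The wrist half shows the empty cup, with its floor at (203,155), hanging about 50–55° down. The scene half shows the foot's lower edge at (665,263), just above the mat. I'll lower it until that edge touches the cork.

>>> {"method": "send_rows", "body": {"steps": [{"dp": [1, 0, 20], "roll": 0, "jaw": 0}, {"dp": [2, 0, 45], "roll": 0, "jaw": 0}, {"dp": [3, 0, 70], "roll": 0, "jaw": 0}, {"dp": [5, 0, 90], "roll": 0, "jaw": 0}, {"dp": [5, 0, 98], "roll": 0, "jaw": 0}], "newtons": 10}}

```text
time_s: 14.72
tcp_pos: [0.5272, 0.2104, 0.2084]
eef_rot: [179.9, -0.1, -90.1]
contact_force: [0.6, 0.3, -2.7]
gripper_width: 0.0239
gripper_force: 10.0
```

>>> {"method": "send_rows", "body": {"steps": [{"dp": [0, 0, 2], "roll": 0, "jaw": 0}, {"dp": [0, 0, 4], "roll": 0, "jaw": 0}, {"dp": [0, 0, 6], "roll": 0, "jaw": 0}]}}

```text
time_s: 15.1
tcp_pos: [0.528, 0.211, 0.2042]
eef_rot: [-179.9, 0.0, -90.1]
contact_force: [-0.1, 0.1, -4.2]
gripper_width: 0.0237
gripper_force: 10.0
```

```bash
cat > st.py <<'E'
from plant import r
from h import *
F=[];M=[]
for _ in range(3):
    c=r.capture("wrist"); s=r.get_state(); F.append(s["contact_force"]); M.append(s["moment"])
print(s["tcp_pos"].round(4),np.mean(F,0).round(1),np.mean(M,0).round(2),s["gripper_width"])
h=cv2.cvtColor(c["image"],cv2.COLOR_BGR2HSV); col=h[:,315:330].mean(1)
print("col sat@x322",[(i,int(col[i,1]),int(col[i,2])) for i in range(0,300,10)])
for th in (0,10,20,30,40,50,60): print(th,[proj(c,dip(s,th,a,b)).round()[1] for a,b in((.056,.068),(0,.026),(-.056,.068))],end=" ")
E
python3 st.py
```

```text
[0.5277 0.2108 0.2038] [-0.4 -0.  -3.9] [ 0.02 -0.01 -0.01] 0.023825149157534982
col sat@x322 [(0, 1, 254), (10, 1, 254), (20, 2, 254), (30, 1, 254), (40, 26, 229), (50, 134, 224), (60, 135, 224), (70, 133, 224), (80, 133, 225), (90, 135, 224), (100, 134, 224), (110, 133, 224), (120, 134, 223), (130, 135, 219), (140, 135, 217), (150, 136, 213), (160, 136, 214), (170, 2, 243), (180, 4, 250), (190, 5, 249), (200, 5, 248), (210, 6, 247), (220, 5, 246), (230, 19, 206), (240, 18, 204), (250, 18, 198), (260, 18, 203), (270, 17, 194), (280, 18, 163), (290, 17, 127)]
0 [np.float64(-71.0), np.float64(79.0), np.float64(180.0)] 10 [np.float64(-16.0), np.float64(112.0), np.float64(195.0)] 20 [np.float64(31.0), np.float64(143.0), np.float64(212.0)] 30 [np.float64(73.0), np.float64(173.0), np.float64(229.0)] 40 [np.float64(111.0), np.float64(202.0), np.float64(247.0)] 50 [np.float64(147.0), np.float64(231.0), np.float64(266.0)] 60 [np.float64(180.0), np.float64(260.0), np.float64(285.0)]
```

>>> {"method": "send_rows", "body": {"steps": [{"dp": [6, 0, 3], "roll": 0, "jaw": 0}, {"dp": [12, 0, 6], "roll": 0, "jaw": 0}, {"dp": [12, 0, 8], "roll": 0, "jaw": 0}, {"dp": [12, 0, 9], "roll": 0, "jaw": 0}]}}

```text
time_s: 15.75
tcp_pos: [0.5277, 0.1986, 0.1944]
eef_rot: [180.0, -0.0, -90.1]
contact_force: [0.0, 0.5, -4.0]
gripper_width: 0.0239
gripper_force: 10.0
```

```bash
python3 st.py | head -1
```

```text
[0.5277 0.1988 0.1945] [ 0.3  0.1 -3.1] [ 0.01 -0.03  0.02] 0.0241930538349758
```

>>> {"method": "send_rows", "body": {"steps": [{"dp": [0, 0, 2], "roll": 0, "jaw": 0}, {"dp": [0, 0, 4], "roll": 0, "jaw": 0}, {"dp": [0, 0, 4], "roll": 0, "jaw": 0}]}}

```text
time_s: 16.27
tcp_pos: [0.5278, 0.1989, 0.1908]
eef_rot: [-180.0, 0.0, -90.0]
contact_force: [-0.2, -0.4, -1.1]
gripper_width: 0.024
gripper_force: 10.0
```

```bash
python3 st.py | head -1
```

```text
[0.5278 0.1988 0.1908] [-0.3 -0.4 -1.6] [ 0.02  0.07 -0.01] 0.023823993605092856
```

The edge has touched: the supported load dropped from about 3.7 N to 1.5 N. I'll roll the dipper upright by moving the grip along an arc around that edge, with a light grip.

>>> {"method": "send_rows", "body": {"steps": [{"dp": [-10, 0, 1], "roll": 0, "jaw": 0}, {"dp": [-20, 0, 1], "roll": 0, "jaw": 0}, {"dp": [-32, 0, 1], "roll": 0, "jaw": 0}, {"dp": [-44, 0, 2], "roll": 0, "jaw": 0}, {"dp": [-52, 0, 4], "roll": 0, "jaw": 0}], "newtons": 6}}

```text
time_s: 17.05
tcp_pos: [0.5276, 0.2518, 0.1863]
eef_rot: [180.0, -0.0, -90.0]
contact_force: [-0.1, -0.7, 0.0]
gripper_width: 0.0237
gripper_force: 6.0
```

```bash
python3 st.py
```

```text
[0.5277 0.2514 0.1864] [-0.2  0.2 -0.2] [ 0.26  0.13 -0.02] 0.02399082851201872
col sat@x322 [(0, 135, 221), (10, 135, 221), (20, 135, 221), (30, 135, 221), (40, 135, 222), (50, 135, 222), (60, 135, 221), (70, 135, 220), (80, 135, 216), (90, 136, 213), (100, 137, 208), (110, 136, 210), (120, 3, 243), (130, 2, 246), (140, 2, 244), (150, 2, 243), (160, 2, 242), (170, 1, 242), (180, 12, 232), (190, 12, 231), (200, 11, 229), (210, 11, 230), (220, 13, 226), (230, 14, 225), (240, 18, 206), (250, 19, 137), (260, 18, 142), (270, 18, 143), (280, 17, 141), (290, 18, 141)]
0 [np.float64(-72.0), np.float64(78.0), np.float64(179.0)] 10 [np.float64(-17.0), np.float64(111.0), np.float64(195.0)] 20 [np.float64(31.0), np.float64(142.0), np.float64(211.0)] 30 [np.float64(73.0), np.float64(172.0), np.float64(228.0)] 40 [np.float64(111.0), np.float64(202.0), np.float64(246.0)] 50 [np.float64(146.0), np.float64(231.0), np.float64(265.0)] 60 [np.float64(180.0), np.float64(260.0), np.float64(284.0)]
```

The far rim is now at row ~115, so the tilt is about 41°, as planned. I'll continue.

>>> {"method": "send_rows", "body": {"steps": [{"dp": [-13, 0, 3], "roll": 0, "jaw": 0}, {"dp": [-25, 0, 7], "roll": 0, "jaw": 0}, {"dp": [-37, 0, 12], "roll": 0, "jaw": 0}, {"dp": [-49, 0, 17], "roll": 0, "jaw": 0}, {"dp": [-61, 0, 24], "roll": 0, "jaw": 0}]}}

```text
time_s: 17.82
tcp_pos: [0.5277, 0.3126, 0.162]
eef_rot: [180.0, -0.0, -90.1]
contact_force: [0.3, -0.9, -2.3]
gripper_width: 0.0238
gripper_force: 6.0
```

```bash
python3 st.py
```

```text
[0.5277 0.3125 0.1621] [-0.7  0.7 -0.4] [ 0.21 -0.04  0.01] 0.023754519424871008
col sat@x322 [(0, 137, 210), (10, 135, 206), (20, 136, 207), (30, 136, 209), (40, 135, 211), (50, 12, 234), (60, 11, 239), (70, 11, 234), (80, 11, 234), (90, 11, 236), (100, 11, 236), (110, 3, 239), (120, 1, 242), (130, 2, 241), (140, 2, 241), (150, 2, 239), (160, 3, 239), (170, 4, 240), (180, 4, 240), (190, 4, 236), (200, 18, 145), (210, 18, 146), (220, 17, 162), (230, 18, 162), (240, 18, 161), (250, 18, 161), (260, 17, 161), (270, 18, 161), (280, 18, 161), (290, 19, 161)]
0 [np.float64(-73.0), np.float64(78.0), np.float64(179.0)] 10 [np.float64(-17.0), np.float64(111.0), np.float64(194.0)] 20 [np.float64(30.0), np.float64(142.0), np.float64(211.0)] 30 [np.float64(72.0), np.float64(172.0), np.float64(228.0)] 40 [np.float64(110.0), np.float64(202.0), np.float64(246.0)] 50 [np.float64(146.0), np.float64(231.0), np.float64(265.0)] 60 [np.float64(180.0), np.float64(260.0), np.float64(284.0)]
```

>>> {"method": "send_rows", "body": {"steps": [{"dp": [-9, 0, 5], "roll": 0, "jaw": 0}, {"dp": [-17, 0, 11], "roll": 0, "jaw": 0}, {"dp": [-25, 0, 17], "roll": 0, "jaw": 0}, {"dp": [-32, 0, 23], "roll": 0, "jaw": 0}, {"dp": [-36, 0, 27], "roll": 0, "jaw": 0}]}}

```text
time_s: 18.6
tcp_pos: [0.5277, 0.3482, 0.1349]
eef_rot: [180.0, -0.0, -90.0]
contact_force: [0.2, -1.0, -1.3]
gripper_width: 0.0238
gripper_force: 6.0
```

```bash
python3 st.py
```

```text
[0.5277 0.3479 0.1353] [-0.5 -1.2 -2.1] [-0.2  -0.07  0.02] 0.023880082801840303
col sat@x322 [(0, 17, 220), (10, 14, 225), (20, 17, 220), (30, 15, 224), (40, 16, 221), (50, 17, 219), (60, 15, 222), (70, 6, 247), (80, 7, 247), (90, 7, 247), (100, 7, 247), (110, 7, 246), (120, 6, 247), (130, 6, 247), (140, 7, 245), (150, 6, 245), (160, 5, 236), (170, 18, 157), (180, 17, 160), (190, 18, 157), (200, 18, 187), (210, 18, 202), (220, 18, 202), (230, 18, 202), (240, 18, 201), (250, 18, 202), (260, 18, 201), (270, 18, 201), (280, 18, 202), (290, 18, 201)]
0 [np.float64(-72.0), np.float64(78.0), np.float64(180.0)] 10 [np.float64(-16.0), np.float64(111.0), np.float64(195.0)] 20 [np.float64(31.0), np.float64(143.0), np.float64(211.0)] 30 [np.float64(73.0), np.float64(173.0), np.float64(229.0)] 40 [np.float64(111.0), np.float64(202.0), np.float64(247.0)] 50 [np.float64(146.0), np.float64(231.0), np.float64(266.0)] 60 [np.float64(180.0), np.float64(260.0), np.float64(285.0)]
```

Tilt is now about 11°. I'll continue in smaller steps.

>>> {"method": "send_rows", "body": {"steps": [{"dp": [-4, 0, 4], "roll": 0, "jaw": 0}, {"dp": [-8, 0, 8], "roll": 0, "jaw": 0}, {"dp": [-12, 0, 12], "roll": 0, "jaw": 0}, {"dp": [-15, 0, 15], "roll": 0, "jaw": 0}, {"dp": [-15, 0, 15], "roll": 0, "jaw": 0}]}}

```text
time_s: 19.38
tcp_pos: [0.5286, 0.3645, 0.1215]
eef_rot: [-179.9, 0.1, -90.0]
contact_force: [-0.9, 2.7, 4.3]
gripper_width: 0.0241
gripper_force: 6.0
```

```bash
python3 st.py
```

```text
[0.5286 0.3644 0.1217] [-0.4  2.7  4.8] [1.03 0.1  0.01] 0.023944694608698195
col sat@x322 [(0, 18, 207), (10, 18, 204), (20, 18, 201), (30, 19, 206), (40, 7, 246), (50, 6, 247), (60, 6, 246), (70, 6, 246), (80, 7, 246), (90, 7, 245), (100, 6, 246), (110, 6, 247), (120, 7, 245), (130, 8, 245), (140, 8, 243), (150, 18, 175), (160, 19, 177), (170, 18, 179), (180, 18, 177), (190, 18, 179), (200, 16, 220), (210, 16, 220), (220, 17, 220), (230, 16, 220), (240, 17, 221), (250, 16, 220), (260, 16, 220), (270, 16, 220), (280, 16, 221), (290, 16, 221)]
0 [np.float64(-72.0), np.float64(78.0), np.float64(180.0)] 10 [np.float64(-16.0), np.float64(111.0), np.float64(195.0)] 20 [np.float64(31.0), np.float64(142.0), np.float64(211.0)] 30 [np.float64(73.0), np.float64(173.0), np.float64(229.0)] 40 [np.float64(111.0), np.float64(202.0), np.float64(247.0)] 50 [np.float64(146.0), np.float64(231.0), np.float64(265.0)] 60 [np.float64(180.0), np.float64(260.0), np.float64(285.0)]
```

The TCP is at the nominal upright height and the load has turned to light pressing (about 5 N), so the foot is flat. I'll ease up 1 mm, open the jaws, lift away and check.

>>> {"method": "send_rows", "body": {"steps": [{"dp": [0, 0, -1], "roll": 0, "jaw": 0}, {"dp": [0, 0, -1], "roll": 0, "jaw": 35}, {"dp": [0, 0, -1], "roll": 0, "jaw": 50}, {"dp": [0, 0, -1], "roll": 0, "jaw": 60}, {"dp": [0, 0, -1], "roll": 0, "jaw": 60}]}}

```text
time_s: 20.15
tcp_pos: [0.5277, 0.3626, 0.1213]
eef_rot: [180.0, -0.0, -90.1]
contact_force: [-0.4, 0.4, -0.3]
gripper_width: 0.0511
gripper_force: 0.0
```

>>> {"method": "send_rows", "body": {"steps": [{"dp": [0, 0, -15], "roll": 0, "jaw": 60}, {"dp": [0, 0, -40], "roll": 0, "jaw": 60}, {"dp": [0, 0, -75], "roll": 0, "jaw": 60}, {"dp": [0, 0, -110], "roll": 0, "jaw": 60}, {"dp": [0, 0, -120], "roll": 0, "jaw": 60}]}}

```text
time_s: 20.78
tcp_pos: [0.5288, 0.3635, 0.2457]
eef_rot: [-179.8, 0.2, -90.0]
contact_force: [-0.2, 0.1, 0.0]
gripper_width: 0.0526
gripper_force: 0.0
```

>>> {"method": "send_rows", "body": {"steps": [{"dp": [-30, 0, -20], "roll": 0, "jaw": 60}, {"dp": [-80, 0, -40], "roll": 0, "jaw": 60}, {"dp": [-130, 0, -60], "roll": 0, "jaw": 60}, {"dp": [-150, 0, -60], "roll": 0, "jaw": 60}, {"dp": [-150, 0, -60], "roll": 0, "jaw": 60}]}}

```text
time_s: 21.4
tcp_pos: [0.5273, 0.5136, 0.3]
eef_rot: [179.9, -0.1, -90.0]
contact_force: [0.2, -0.5, -0.3]
gripper_width: 0.0526
gripper_force: 0.0
```

Run:
```python
from plant import r
from h import *; import pickle
s=r.get_state(); print(s["tcp_pos"],s["gripper_width"])
d=pickle.load(open("c0.pkl","rb"))
for n,box in (("top",(150,150,280,300)),("scene",(420,180,540,300))):
    c=r.capture(n); cv2.imwrite(f"pics/f{n}.png",c["image"]); h=cv2.cvtColor(c["image"],cv2.COLOR_BGR2HSV)
    k=big(cv2.inRange(h,(0,0,60),(180,70,255)),box); print(n,cv2.contourArea(k),cv2.minEnclosingCircle(k),cv2.boundingRect(k))
    df=cv2.absdiff(c["image"],d[n]["image"]).max(2); _,_,st,ce=cv2.connectedComponentsWithStats((df>40).astype(np.uint8))
    for a,b in zip(st[1:],ce[1:]):
        if a[4]>40: print("  change",b.round(),a[2:])
    x=np.array([0,-1,0]); 
    for o in ([.527,.25,.008],): print([proj(c,np.array(o)+a*x+[0,0,b]).round(1) for a,b in((0,.068),(-.134,.143),(0,.026),(-.056,.068),(.056,.068))],"mat px",proj(c,np.array([.527,.25,.008])).round())
```

```text
[0.52728118 0.51363748 0.30000274] 0.05261639727671412
top 1649.5 ((167.6521759033203, 226.82608032226562), 24.93346405029297) (150, 202, 42, 49)
  change [277. 210.] [  90   47 1826]
  change [154. 226.] [ 101   49 1781]
  change [402. 210.] [10 10 71]
  change [403. 235.] [ 10  19 147]
  change [398. 252.] [10 10 73]
  change [243. 441.] [14 11 70]
  change [236. 453.] [ 7 10 43]
  change [245. 459.] [17 21 57]
  change [  6. 476.] [ 18  11 114]
[array([171.3, 227.3]), array([ 96.8, 219.3]), array([176.7, 230.3]), array([146.5, 226.6]), array([196.1, 228. ])] mat px [180. 232.]
scene 2044.0 ((497.2790222167969, 226.64730834960938), 48.97380828857422) (451, 195, 89, 67)
  change [295.  41.] [  47  120 1969]
  change [361.  26.] [  51   73 1473]
  change [579.  35.] [  76   80 2571]
  change [619.  87.] [  64  154 4277]
  change [344.  70.] [ 7 22 58]
  change [329.  85.] [10 12 41]
  change [337. 103.] [ 32  38 266]
  change [483. 231.] [  89   67 2196]
  change [379. 262.] [  92   65 2178]
  change [245. 275.] [11 10 85]
  change [243. 290.] [ 12  18 158]
  change [248. 310.] [11  8 72]
[array([470.4, 230.2]), array([531.5, 197.5]), array([466.9, 242.7]), array([492.5, 226.4]), array([448., 234.])] mat px [465. 250.]
```

The checks all agree. The dipper's outline in both views matches an upright one about 9 mm from the mat's centre. The four stones haven't moved in the tray, no bystander has changed, and the gripper is clear. Handing in.

```bash
python3 -c "
from plant import r
print(r.close_job())"
```

```text
the job is handed in; nothing more can be done
None
```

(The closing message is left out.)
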